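# Move the hanging jar carrier to the next display rail

### The arm

A 6-joint arm with a two-finger parallel gripper is mounted at the origin on the work surface. World frame = base frame: x ahead of the robot, y to its left, z up, the work surface at z = 0. Lengths are in m, angles in rad, forces in N, time in s.
With the tool pointing down it reaches from about 0.275 to 0.875 m from the base axis. Payload 12.5 kg.
Tool frame: the origin (TCP) lies on the centre line of the jaws, within the pads' length; the fingertips stand r.finger_overhang ahead of it and the grasp point (between the pads) lies 3 mm ahead of it (r.finger_overhang is the distance from the TCP to the fingertips, in m); z points along the fingers, y is the direction in which the jaws open and shut (so a half turn about z gives the same grasp; the last joint's range is limited). The gripper opens to 85 mm and grips with 20 to 120 N. Pads are 22 mm wide; open, the fingers measure 114 mm over their backs; the gripper's body (76 mm by 85 mm) begins 54 mm behind the grasp point. The pads swing forward as they close: fully open they stand 13 mm farther back than shut.
Start: joints at [1.226, 0.351, 1.652, -0, 1.139, -0.085], TCP at [0.141, 0.532, 0.253] pointing down, gripper open.
Joint ranges: [-2.75, 2.75], [-0.79, 2.1], [0.01, 2.65], [-1.57, 4.71], [0.07, 3.14], [-2.87, 2.87]. Speed limits (rad/s): [2.22, 2.22, 2.79, 3.14, 3.14, 3.14].

### API

Orientations are given as a unit quaternion [x, y, z, w].
In Python, from cell import r, optics gives the robot as it stands. The module is installed in compiled form; this text tells all that it offers. Calls block until the motion is done:
- r.move_to(position, orientation): joint-space move of the TCP to a pose.
- r.move_linear(position, rot=None, vel=0.15): straight line of the TCP; rot=None keeps the orientation; vel is the mean speed in m/s.
- r.set_joints(angles): joint-space move.
- r.set_gripper(opening, squeeze=None): opening from 0.0 (shut) to 1.0 (fully open); squeeze is the grip in N (None keeps the last); returns when the fingers have stopped.
- r.sleep(seconds).
- r.inverse_kinematics(position, orientation): joint angles nearest the present ones, or None.
- optics.get_image(name): name is "scene" or "top" or "wrist"; returns a dict with "pixels" (480x640x3 uint8, red, green, blue), "depth" (480x640 float32, m along the optical axis (not along the pixel's ray), 0 where there is no reading), "fx", "fy", "cx", "cy" (pixels), "camera_from_world" (4x4, takes a point from world to camera coordinates); the wrist camera has in their place "mount" (4x4, takes a point from camera to tool coordinates, whose origin is the TCP and whose axes are the flange's). Camera axes: x right, y down, z forward; pixel columns grow to the right and rows downward; lengths in m; the calibration is good to about 2 mm. A picture is of the moment at which its call begins: read the wrist's pose just before it.
A pose or a line that the arm cannot do raises r.PlanningError and nothing moves.
- r.hand_in(): hands the job in, once; it reports no verdict.
Readings, each from a call of its own:
- r.current_t(): time.
- r.current_q(): joint angles.
- r.current_qvel(): joint speeds.
- r.current_effort(): joint torques, N m.
- r.current_tool_pos(): TCP position.
- r.current_ee_rot(): TCP orientation.
- r.current_contact_force(): force on the tool from outside, world axes, zero at the start.
- r.current_torque(): the same for the moment, N m.
- r.current_opening(): opening from 0.0 (shut) to 1.0 (fully open).
Only numpy, scipy, OpenCV 4.12 (cv2) and the standard library are available. Lean on these libraries where they do the work, as an engineer would, in place of code of your own. Each camera call takes 0.05 s, during which the arm holds its last target.

### The job

Take the jar carrier off its rail, over the upturned end stop, stand it gently upright on the dark rubber mat and let go, then take its grip block the other way (turned a quarter) and hang it on the empty next rail, past that rail's end stop. At each rail a wooden strip leaves room for the fingers one way only. Keep the carrier upright throughout, never drop it, leave it hanging still, and do not disturb the loose jar, the bottle or the ticket holder.

Things in the scene. Friction and masses are not known exactly. Their poses are not given: they have to be found in the camera images.
- carrier: Jar carrier, rigid, 0.4 kg, 76 (x) x 82 (y) x 190 mm high, hanging on the first rail. Origin: centre of its flat underside, z up. Base plate with an amber jar fixed on it, two side straps (inner faces y = +-35 mm, 20 mm wide, 6 mm thick), a shallow ridged roof strap (ridge along x), a stem and a square wooden grip block. Both ends alike. Hanging, its underside is 51 mm above the counter.
- grip (a point): Centre of the carrier's wooden grip block, 26 x 26 mm, 28 mm high, sides along the carrier's x and y, 176 mm above the underside. Below the block 22 mm of free stem, 10 mm thick.
- roof (a point): Middle of the roof ridge's underside, 134 mm above the carrier's underside; it rests on the rail. Below it a window, open through along the carrier's x, through which the rail passes: 70 mm wide, 58 mm high from the jar's black lid (46 mm at the straps). The carrier passes over a rail stop when raised 17 to 46 mm above its hanging height.
- first_rail: Fixed stand, the carrier hangs on it at the start. Origin on the counter under the rail; local x along the rail, -x to its free end. Steel rail 10 mm thick, axis 180 mm above the counter at y = 0, from a post (18 mm thick, x = +105 mm) to the free end (x = -45 mm). Foot plate x = 60 to 150, y = +-50 mm. The carrier starts with its origin at x = -6 to +4 mm.
- first_stop (a point): Top of the end stop of the first rail: the rail's free end turned up, 10 mm thick, 16 mm higher than the rail's upper side, 201 mm above the counter.
- first_strip (a point): Middle of the wooden strip of the first stand: 130 mm long across the rail, 10 mm thick, 230 to 256 mm above the counter, just behind the grip block (its face at x = +26 mm, so 9 to 19 mm of gap): fingers fit only on the block's two y sides.
- next_rail: Fixed stand with the empty rail: origin, axes, rail, post, stop and foot plate as the first stand. The carrier may hang with its origin at x = -30 to +50 mm, either way round; x = 0 leaves the fingers most room.
- next_stop (a point): Top of the end stop of the next rail: the rail's free end turned up, 10 mm thick, 16 mm higher than the rail's upper side, 201 mm above the counter.
- next_strip (a point): Middle of the wooden strip of the next stand: 10 mm thick, 230 to 256 mm above the counter, running along the rail from x = -50 to +120 mm, its inner face at y = +23 mm, 10 mm beside the place of the grip block: no finger fits between, so there the block is held by its two x sides.
- mat: Flat dark rubber mat, fixed on the counter in front of and between the two stands, 150 (x) x 190 mm (y), 4 mm thick. Origin: centre of its underside, on the counter. The carrier may be stood anywhere on it, in any direction.
- jar: Bystander: loose closed amber jar, 66 mm wide, 95 mm high, beyond the stands. Origin: centre of underside.
- bottle: Bystander: loose green bottle, 60 mm wide, 150 mm high, to the right. Origin: centre of underside.
- ticket: Bystander: loose black ticket holder with a blank white card, 60 x 90 mm, 62 mm high, to the left. Origin: centre of underside.
There are look-alikes about, which are no part of the job. Leave any orange look-alike of the next_rail alone.

How it is judged:
On the way:
1. the carrier stands upright on the dark rubber mat, let go and still (height (world z) of carrier below 0.01 m and angle between carrier's own z axis and vertical below 0.08 rad and contact force between carrier and mat above 1 N and contact force between the fingers and carrier below 0.05 N and linear speed of carrier below 0.03 m/s and angular speed of carrier below 0.3 rad/s), for 0.2 s.
At the end, for the whole second after the job is handed in: The carrier hangs by its roof ridge on the next rail, between end stop and post (ridge within 20 mm sideways of the rail's axis, 176 to 200 mm above the counter), its weight on the rail, upright within 0.25 rad, at rest and let go (x of roof in the frame of next_rail between -0.04 and 0.06 m and y of roof in the frame of next_rail between -0.02 and 0.02 m and z of roof in the frame of next_rail between 0.176 and 0.2 m and contact force between carrier and next_rail above 1.5 N and angle between carrier's own z axis and vertical below 0.25 rad and contact force between the fingers and carrier below 0.05 N and linear speed of carrier below 0.03 m/s and angular speed of carrier below 0.3 rad/s); the robot touches nothing.
It fails at once if the carrier is tipped by more than 0.5 rad (angle between carrier's own z axis and vertical above 0.5 rad).
It fails at once if the carrier is dropped (falls untouched faster than 0.45 m/s, about 10 mm of fall) (contact force between the fingers and carrier below 0.05 N and linear speed of carrier above 0.45 m/s).
It fails at once if the loose jar is pushed by more than 30 mm or tipped over (distance of jar from where it was at the start of the episode above 0.03 m or angle between jar's own z axis and vertical above 0.5 rad).
It fails at once if the bottle is pushed by more than 30 mm or tipped over (distance of bottle from where it was at the start of the episode above 0.03 m or angle between bottle's own z axis and vertical above 0.5 rad).
It fails at once if the ticket holder is pushed by more than 30 mm or tipped over (distance of ticket from where it was at the start of the episode above 0.03 m or angle between ticket's own z axis and vertical above 0.5 rad).
It also fails if it takes over 64 s, if anything falls off the work surface, if the arm or the gripper's body presses on something with over 40 N, if the wrist force passes 120 N, or if a joint passes its speed limit or range.

## Working session

There is one attempt and no reset: what is moved stays moved. The work goes in short steps, each a Python script; the robot and the scene stay as the last script left them, time stands still between calls to the robot, and variables do not carry over. Pictures are saved under pics/ and viewed, and the job is handed in when it is done.

```bash
mkdir -p pics; ls; python3 - <<'E'
from cell import r,optics
import cv2,numpy as np
for n in("scene","top"):
    d=optics.get_image(n)
    cv2.imwrite(f"pics/{n}0.png",d["pixels"][:,:,::-1])
    np.savez(f"{n}0.npz",**d)
    print(n,d["fx"],d["cx"],d["cy"],np.round(d["camera_from_world"],3).tolist(),(d["depth"]>0).mean())
print(r.current_t(),r.finger_overhang,r.current_ee_rot())
E
```

```text
pics
scene 460.19265128125966 319.54014319186155 244.72171207569522 [[-0.353, 0.935, 0.012, 0.157], [0.703, 0.274, -0.656, -0.222], [-0.617, -0.223, -0.755, 1.494], [0.0, 0.0, 0.0, 1.0]] 0.996162109375
top 481.56832625405934 318.29199547743167 228.3087289046987 [[-0.012, -1.0, -0.011, 0.012], [-0.984, 0.014, -0.179, 0.491], [0.179, 0.008, -0.984, 1.214], [0.0, 0.0, 0.0, 1.0]] 0.996142578125
0.1 0.022 [ 1.29512951e-01  9.91577573e-01 -5.47325665e-04 -1.15509970e-04]
```

View pics/scene0.png

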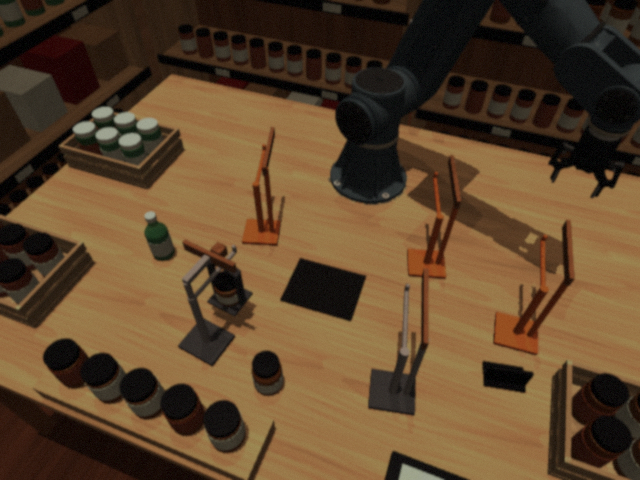

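View pics/top0.png

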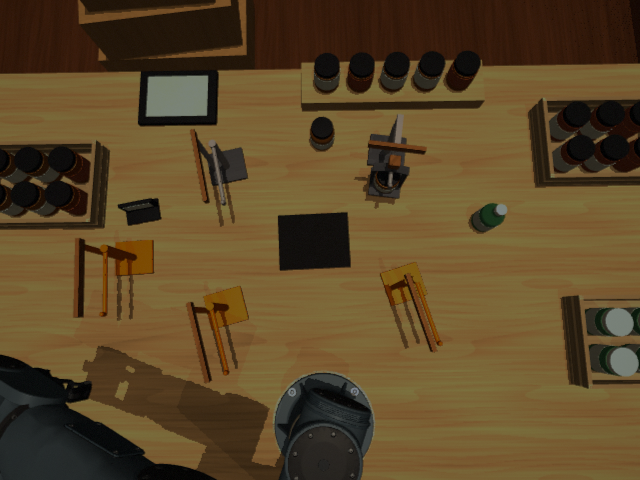

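The first stand, with the carrier, is at top (392,165). There are four candidates for the next rail in the top view: grey steel at (220,175), and orange at (105,280), (215,335) and (418,310). The grey one fits: it is steel like the first stand, its strip runs along the rail, and it sits with the mat at (314,241) in front of and between the two stands. The orange ones are the look-alikes. I'll confirm with an enlarged crop and measure by depth.

```bash
cat > h.py <<'E'
import numpy as np,cv2
def cloud(d):
    v,u=np.mgrid[:480,:640]; z=d["depth"]
    P=np.stack([(u-d["cx"])/d["fx"]*z,(v-d["cy"])/d["fy"]*z,z,np.ones_like(z)],-1)
    return (P@np.linalg.inv(d["camera_from_world"]).T)[...,:3]
def rect(P):
    (c,s,a)=cv2.minAreaRect(P[:,:2].astype(np.float32)*1000)
    return np.round(c,1),np.round(s,1),round(a,1),len(P)
E
python3 - <<'E'
import numpy as np,cv2
from h import *
im=cv2.imread("pics/top0.png"); a=im[100:260,150:450]
cv2.imwrite("pics/crop.png",cv2.resize(a,None,fx=2.6,fy=2.6,interpolation=cv2.INTER_CUBIC))
D={n:dict(np.load(n+"0.npz")) for n in("scene","top")}
for n in D:
    W=cloud(D[n]); hsv=cv2.cvtColor(D[n]["pixels"],cv2.COLOR_RGB2HSV)
    print(n)
    def show(name,m):
        m=m&(D[n]["depth"]>0)
        k,l,st,_=cv2.connectedComponentsWithStats(m.astype(np.uint8))
        for i in range(1,k):
            if st[i,4]>25:
                P=W[l==i]; print(name,st[i,:4],"z",np.percentile(P[:,2],[5,50,95]).round(3),"med",np.median(P,0).round(3),*rect(P))
    z=W[...,2]; x=W[...,0]; y=W[...,1]
    roi=(x>.25)&(x<.85)&(y>-.4)&(y<.45)
    show("hi",roi&(z>.225)&(z<.30))
    show("rail",roi&(z>.168)&(z<.206))
    show("mat",roi&(z<.015)&(hsv[...,2]<40))
    show("mid",roi&(z>.02)&(z<.16))
E
```

```text
scene
hi [262 140  10  35] z [0.232 0.253 0.257] med [ 0.316 -0.194  0.253] [ 304.2 -197.5] [111.3  13.9] 17.2 214
hi [452 185   9  24] z [0.232 0.251 0.257] med [0.283 0.276 0.251] [275.3 275.5] [54.3 10.4] 16.1 154
hi [182 239  55  50] z [0.232 0.248 0.256] med [ 0.649 -0.174  0.248] [ 651.  -167.9] [107.7 106. ] 30.5 1071
hi [420 268  10  82] z [0.234 0.255 0.258] med [0.618 0.273 0.255] [603.6 273. ] [172.3  14.1] 12.0 615
rail [252 159  11  33] z [0.173 0.184 0.19 ] med [ 0.33  -0.221  0.184] [ 306.4 -230.9] [114.1  18. ] 20.6 145
rail [264 180   7  12] z [0.169 0.188 0.204] med [ 0.345 -0.184  0.188] [ 345.1 -183.7] [ 8.9 13.8] 27.4 62
rail [435 204   9  21] z [0.172 0.184 0.19 ] med [0.294 0.249 0.184] [277.3 247.8] [55.1 16.6] 13.2 114
rail [448 212   9  13] z [0.171 0.187 0.204] med [0.29  0.28  0.187] [289.3 280. ] [14.  11.2] 81.0 70
rail [226 245  11  15] z [0.18  0.184 0.2  ] med [ 0.572 -0.162  0.184] [ 578.6 -163.9] [ 9.4 33.2] 81.3 74
rail [187 266  54  40] z [0.173 0.183 0.197] med [ 0.673 -0.176  0.183] [ 660.2 -169.7] [ 43.8 130. ] 63.7 349
rail [398 283  12  78] z
[... 4938 characters left out ...]
.026 0.09  0.154] med [0.669 0.252 0.09 ] [683.9 254.3] [16.9 36.9] 80.5 131
mid [201 149  15  21] z [0.041 0.109 0.155] med [0.664 0.283 0.109] [666.  283.8] [ 8.5 13.9] 36.1 100
mid [368 167  39  32] z [0.056 0.096 0.131] med [ 0.593 -0.162  0.096] [ 608.1 -170.7] [82.4 75.9] 81.6 749
mid [149 198   8   8] z [0.024 0.048 0.063] med [0.568 0.443 0.048] [569.4 444.1] [ 8.3 12.2] 76.1 39
mid [391 282  10   8] z [0.029 0.087 0.154] med [ 0.335 -0.181  0.087] [ 336.1 -183.5] [13.8  6.7] 24.8 50
mid [214 303  15  10] z [0.029 0.096 0.153] med [0.29  0.243 0.096] [284.6 256.2] [15.4 34.7] 38.2 88
mid [201 307   9   7] z [0.091 0.128 0.159] med [0.28  0.275 0.128] [281.5 275.5] [ 8.8 14.3] 74.9 39
```

View pics/crop.png

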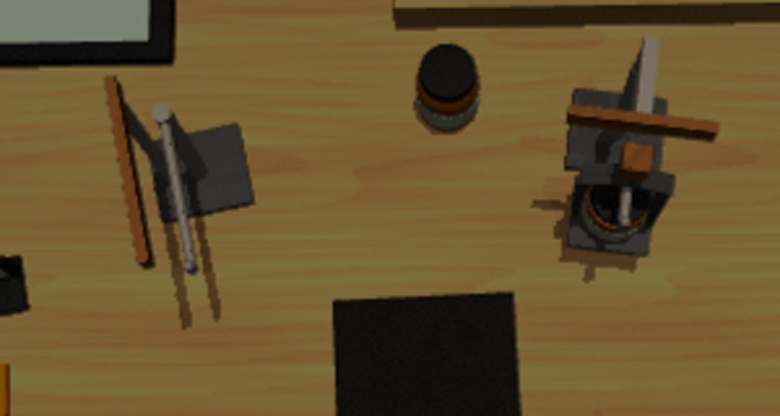

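The crop confirms it: the grey steel stand at crop (180,190), with its wooden strip on the left along the rail, is the next rail. The carrier hangs on the stand at crop (620,170). The carrier's grip block is at about (608,-170) mm with yaw about -9°, and the next rail's origin is about (574,236) mm with yaw about 12.2°. Moving to the first grasp now.

```bash
cat >> h.py <<'E'
def quat(th):
    "tool down, jaw direction at th degrees"
    a=np.radians((th+90)/2); return [float(np.cos(a)),float(np.sin(a)),0.,0.]
Y1=-8.9; G1=np.array([.6083,-.1704]); U1=np.array([np.cos(np.radians(Y1)),np.sin(np.radians(Y1))])
Y2=12.2; O2=np.array([.5743,.2363]); U2=np.array([np.cos(np.radians(Y2)),np.sin(np.radians(Y2))])
MAT=np.array([.465,.020])
E
python3 - <<'E'
from cell import r,optics
from h import *
for n,p,z,th in (("g1",G1,.23,90+Y1),("out",G1-.13*U1,.26,90+Y1),("mat",MAT,.183,90),("matx",MAT,.183,0),("n_in",O2-.12*U2,.26,Y2),("n",O2,.23,Y2),("top",O2,.36,Y2)):
    for t in(th,th-180):
        q=r.inverse_kinematics([*p,z],quat(t)); print(n,t,None if q is None else np.round(q,2))
p=r.current_tool_pos()
r.move_linear([p[0],p[1],.42],vel=.25)
r.move_to([*G1,.36],quat(90+Y1))
p=r.current_tool_pos();R=r.current_ee_rot()
d=optics.get_image("wrist"); cv2.imwrite("pics/w1.png",d["pixels"][:,:,::-1])
np.savez("w1.npz",**d,p=p,R=R)
print(p,R,r.current_q().round(2) if hasattr(r.current_q(),'round') else r.current_q(),r.current_t())
E
```

```text
g1 81.1 [-0.35  0.52  1.45 -0.    1.17 -1.76]
g1 -98.9 [-0.35  0.52  1.45 -0.    1.17  1.38]
out 81.1 [-0.4   0.26  1.76 -0.    1.12 -1.81]
out -98.9 [-0.4   0.26  1.76 -0.    1.12  1.33]
mat 90 [-0.06  0.29  1.93 -0.    0.91 -1.63]
mat -90 [-0.06  0.29  1.93 -0.    0.91  1.51]
matx 0 [-0.06  0.29  1.93 -0.    0.91 -0.06]
matx -180 None
n_in 12.2 [ 0.34  0.26  1.76 -0.    1.12  0.13]
n_in -167.8 None
n 12.2 [ 0.32  0.5   1.48 -0.    1.16  0.1 ]
n -167.8 None
top 12.2 [ 0.32  0.4   1.31 -0.    1.43  0.1 ]
top -167.8 None
[ 0.60845221 -0.16969166  0.36010289] [7.71506622e-02 9.97019444e-01 3.17639746e-05 5.37581696e-05] [-0.35  0.43  1.28  0.    1.44 -1.76] 3.9333
```

View pics/w1.png

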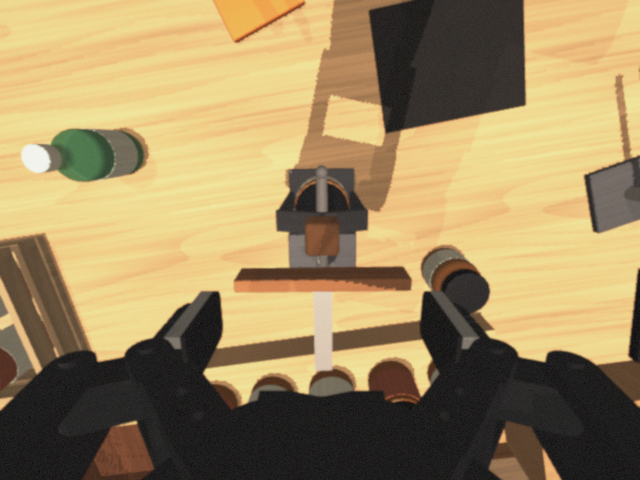

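The wrist view shows the block at (322,236), on the jaw midline, with the strip level at (322,280) behind it. I'll check the block's position with wrist depth and then grasp.

```bash
python3 - <<'E'
from cell import r,optics
from h import *
from scipy.spatial.transform import Rotation
w=dict(np.load("w1.npz")); T=np.eye(4);T[:3,:3]=Rotation.from_quat(w["R"]).as_matrix();T[:3,3]=w["p"]
w["camera_from_world"]=np.linalg.inv(T@w["mount"])
W=cloud(w); m=np.zeros((480,640),bool); m[215:262,295:350]=1
m&=abs(W[...,2]-.240)<.004
P=W[m]; print("block top",rect(P),np.median(P[:,2]))
m=np.zeros((480,640),bool); m[262:296,225:420]=1; m&=W[...,2]>.248
print("strip top",rect(W[m]))
E
```

```text
block top (array([ 610.7, -169.8]), array([25.6, 25.5]), 81.8, 1137) 0.241071971444184
strip top (array([ 620.1, -183.8]), array([124. , 112.9]), 25.2, 2984)
```

```bash
python3 - <<'E'
from cell import r,optics
from h import *
G=np.array([.6095,-.1700])
print("f",np.round(r.current_contact_force(),2))
r.move_linear([*G,.29],vel=.15)
r.move_linear([*G,.228],vel=.08)
print("f",np.round(r.current_contact_force(),2))
r.set_gripper(0.0,squeeze=60)
print("open",r.current_opening(),"f",np.round(r.current_contact_force(),2),r.current_tool_pos())
r.move_linear([*G,.258],vel=.06)
print("f",np.round(r.current_contact_force(),2),r.current_torque(),r.current_opening(),r.current_t())
d=optics.get_image("scene"); cv2.imwrite("pics/s2.png",cv2.resize(d["pixels"][180:400,100:400,::-1],None,fx=2.6,fy=2.6))
E
```

```text
f [-0.45 -0.31 -0.67]
f [-0.24  0.33  0.02]
open 0.2956093508582327 f [1.02 2.38 2.65] [ 0.60970994 -0.16974569  0.22830548]
f [-0.48  0.56 -4.65] [-0.03065225  0.01928291  0.06167492] 0.2933663509757509 6.7
```

View pics/s2.png

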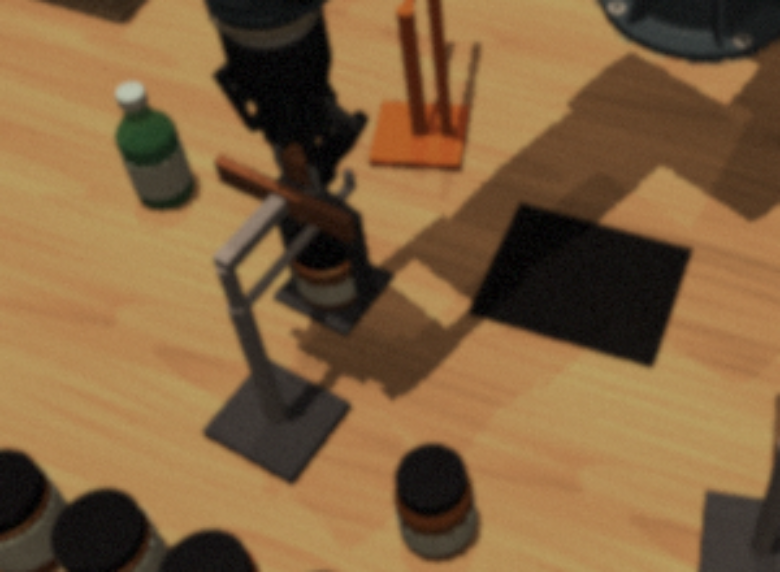

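Lifted clear at full weight (4.65 N on the wrist). In the crop, the bail is above the rail at (345,185). Next I carry it past the stop to the mat.

```bash
python3 - <<'E'
from cell import r,optics
from h import *
G=np.array([.6095,-.1700])
o=G-.135*U1
r.move_linear([*o,.258],vel=.12)
print("f",np.round(r.current_contact_force(),2))
r.move_linear([*MAT,.258],vel=.18)
r.move_linear([*MAT,.190],vel=.10)
print("f",np.round(r.current_contact_force(),2))
z=.185
while z>.177:
    r.move_linear([*MAT,z],vel=.03); f=r.current_contact_force()[2]; print(z,round(f,2))
    if f>-2.5: break
    z-=.001
print(r.current_opening())
r.set_gripper(.6)
r.sleep(.3)
print("f",np.round(r.current_contact_force(),2),r.current_t(),r.current_tool_pos())
d=optics.get_image("scene"); cv2.imwrite("pics/s3.png",cv2.resize(d["pixels"][150:370,180:480,::-1],None,fx=2.6,fy=2.6))
E
```

```text
f [-0.27 -0.02 -4.36]
f [ 0.23  1.25 -3.74]
0.185 -3.47
0.184 -4.02
0.183 -3.44
0.182 -4.37
0.181 -1.77
0.2955174926796261
f [ 0.34  0.27 -0.22] 11.9333 [0.46499698 0.01999604 0.18100202]
```

View pics/s3.png

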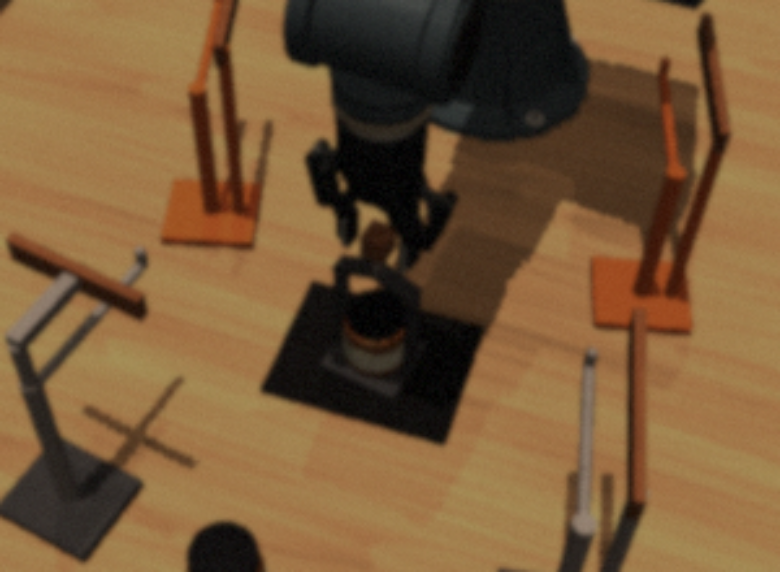

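The carrier stands upright on the mat at (375,340), with the fingers open either side of the block. I'll rise, turn a quarter and check the block with the wrist camera.

```bash
python3 - <<'E'
from cell import r,optics
from h import *
from scipy.spatial.transform import Rotation
r.set_gripper(1.0)
r.move_linear([*MAT,.30],vel=.15)
r.move_to([*MAT,.30],quat(Y1))
r.sleep(.2)
p=r.current_tool_pos();R=r.current_ee_rot()
w=optics.get_image("wrist"); cv2.imwrite("pics/w4.png",w["pixels"][:,:,::-1])
T=np.eye(4);T[:3,:3]=Rotation.from_quat(R).as_matrix();T[:3,3]=p
w["camera_from_world"]=np.linalg.inv(T@w["mount"])
W=cloud(w); m=abs(W[...,2]-.194)<.004
m&=np.hypot(W[...,0]-MAT[0],W[...,1]-MAT[1])<.04
print(rect(W[m]),np.median(W[m][:,2]),p,r.current_t())
E
```

```text
(array([466.7,  20.7]), array([26.3, 25.9]), 80.5, 1275) 0.19383782584930928 [0.46499587 0.02001365 0.29995678] 15.0167
```

View pics/w4.png

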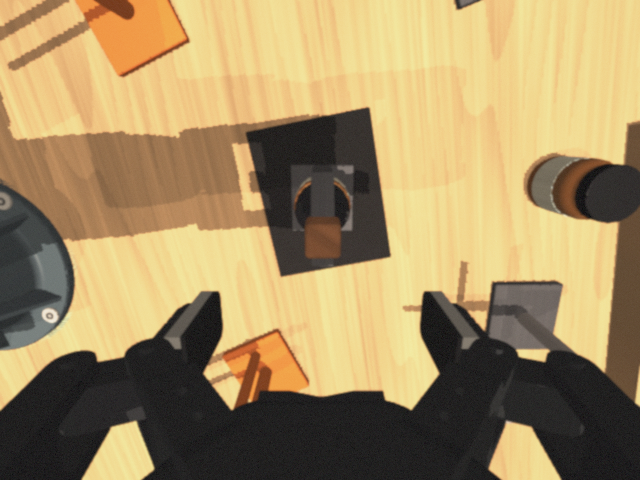

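The block is at (466.5,20.5) mm, square to the jaws, at pixel (322,238). Regrasping by the x sides and carrying it to just outside the next rail's end stop.

```bash
python3 - <<'E'
from cell import r,optics
from h import *
B=np.array([.4662,.0204])
r.move_linear([*B,.22],vel=.15)
r.move_linear([*B,.181],vel=.06)
r.set_gripper(0.0,squeeze=60)
print("open",r.current_opening(),"f",np.round(r.current_contact_force(),2))
r.move_linear([*B,.20],vel=.05)
r.move_linear([*B,.259],vel=.12)
e=O2-.135*U2
r.move_linear([*e,.259],rot=quat(Y2),vel=.15)
r.sleep(.2)
print("f",np.round(r.current_contact_force(),2),np.round(r.current_torque(),2),r.current_tool_pos(),r.current_t())
for n in("scene","top"):
    d=optics.get_image(n); np.savez(n+"5.npz",**d)
    c=d["pixels"][200:420,300:560,::-1] if n=="scene" else d["pixels"][90:260,140:360,::-1]
    cv2.imwrite(f"pics/{n}5.png",cv2.resize(c,None,fx=2.6,fy=2.6))
W=cloud(dict(np.load("scene5.npz")))
E
```

```text
open 0.30051779526202493 f [-1.09  0.68  3.99]
f [ 0.38 -0.33 -3.62] [-0.06 -0.    0.05] [0.44245416 0.20735109 0.25901268] 19.8583
```

View pics/scene5.png

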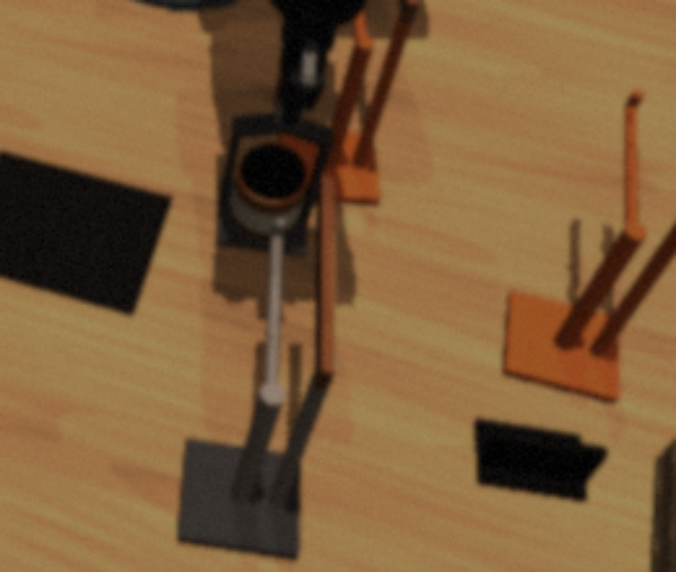

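View pics/top5.png

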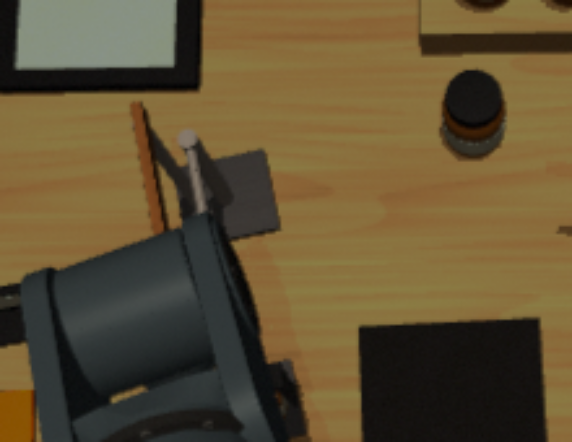

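In the scene crop the carrier is held upright, in line with the rail: lid at (272,175), stop at (278,235). The wooden strip at (325,270) is to its side. Moving in over the stop in steps, watching the force.

```bash
python3 - <<'E'
from cell import r,optics
from h import *
ok=True
for s in(-.09,-.06,-.03,0):
    r.move_linear([*(O2+s*U2),.259],vel=.07)
    f=np.array(r.current_contact_force()); print(s,f.round(2))
    if np.hypot(f[0],f[1])>5 or f[2]>2 or f[2]<-9: ok=False;break
print(ok,r.current_tool_pos(),r.current_t())
d=optics.get_image("scene"); c=d["pixels"][200:420,300:560,::-1]
cv2.imwrite("pics/s6.png",cv2.resize(c,None,fx=2.6,fy=2.6))
E
```

```text
-0.09 [-0.43  0.42 -4.32]
-0.06 [ 0.44 -0.24 -4.29]
-0.03 [-0.81  0.2  -4.18]
0 [-0.07 -0.11 -4.81]
True [0.57397747 0.23625653 0.25876932] 22.475
```

View pics/s6.png

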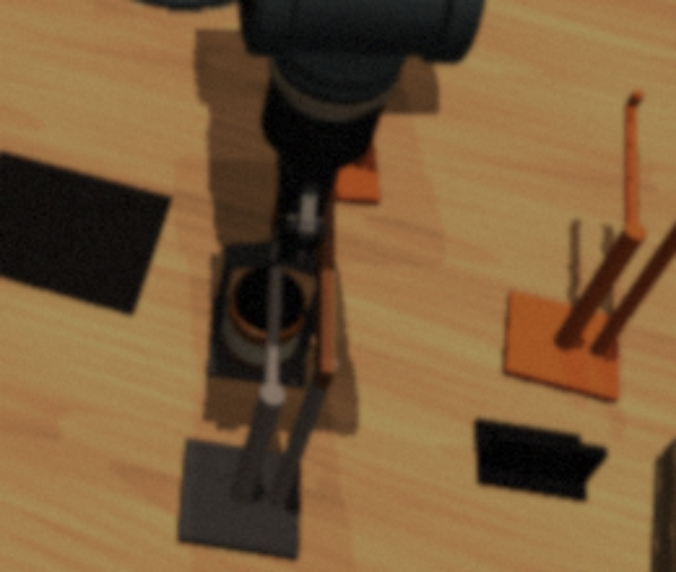

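The rail runs through the window, passing over the lid at (270,300), with no contact force. Lowering gently onto the rail and releasing.

```bash
python3 - <<'E'
from cell import r,optics
from h import *
r.move_linear([*O2,.234],vel=.06)
z=.232
while z>.2225:
    r.move_linear([*O2,z],vel=.03); f=np.array(r.current_contact_force()); print(round(z,4),f.round(2))
    if f[2]>-2.0: break
    z-=.001
print(r.current_tool_pos(),r.current_t())
d=optics.get_image("scene"); c=d["pixels"][200:420,300:560,::-1]
cv2.imwrite("pics/s7.png",cv2.resize(c,None,fx=2.6,fy=2.6))
E
```

```text
0.232 [ 0.63  0.56 -3.64]
0.231 [-0.34  0.89 -4.67]
0.23 [ 0.2  -0.22 -4.53]
0.229 [ 0.06  0.16 -4.27]
0.228 [-2.77 -1.52  4.28]
[0.57439437 0.2363565  0.2286974 ] 24.3417
```

View pics/s7.png

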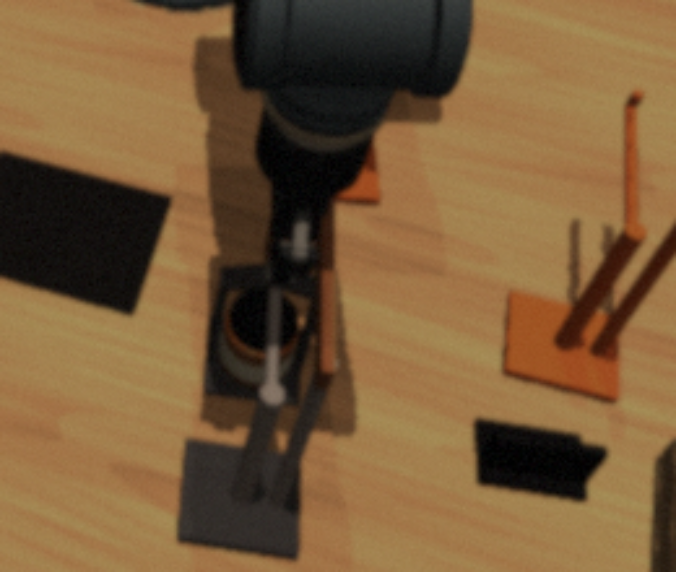

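The weight went onto the rail at z = 0.228, the expected hanging height. Releasing and backing straight up.

```bash
python3 - <<'E'
from cell import r,optics
from h import *
r.set_gripper(.45); r.sleep(.3)
print("f",np.round(r.current_contact_force(),2))
r.set_gripper(.65)
r.move_linear([*O2,.26],vel=.05)
r.move_linear([*O2,.36],vel=.15)
r.move_linear([.42,.10,.40],vel=.2)
r.sleep(1.5)
print("f",np.round(r.current_contact_force(),2),r.current_t())
Cs=[]
for n in("scene","top"):
    d=optics.get_image(n)
    c=d["pixels"][200:420,300:560,::-1] if n=="scene" else d["pixels"][90:260,140:360,::-1]
    cv2.imwrite(f"pics/{n}8.png",cv2.resize(c,None,fx=2.6,fy=2.6))
    W=cloud(d)
    R=np.array([U2,[-U2[1],U2[0]]]); L=(W[...,:2]-O2)@R.T
    for k in range(1 if n=="top" else 2):
        m=(abs(L[...,0])<.03)&(abs(L[...,1])<.019)&(abs(W[...,2]-.241)<.004)
        if m.sum()>10: P=W[m]; print(n,"block",rect(P),"local",np.round(np.c_[L[m].min(0),L[m].max(0)],4).tolist(),np.median(P[:,2]))
        r.sleep(.3)
print(r.current_t())
E
```

```text
f [-0.65 -0.03  0.02]
f [ 0.09 -0.61  0.38] 29.5917
scene block (array([576.5, 235.2]), array([28., 24.]), 12.7, 148) local [[-0.0121, 0.0159], [-0.0136, 0.0104]] 0.24090392890255852
scene block (array([576.5, 235.2]), array([28., 24.]), 12.7, 148) local [[-0.0121, 0.0159], [-0.0136, 0.0104]] 0.24090392890255852
top block (array([584.8, 233.9]), array([ 4.8, 19.7]), 8.3, 18) local [[0.0074, 0.0126], [-0.0144, 0.0053]] 0.2405209499461246
30.5917
```

View pics/scene8.png

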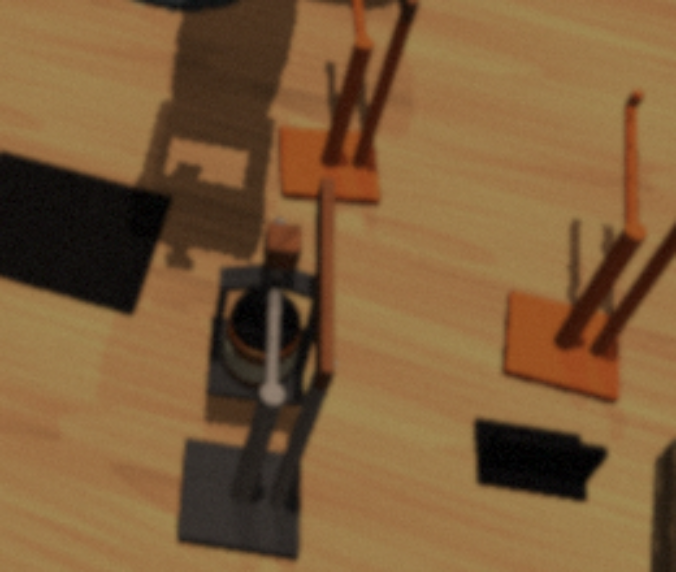

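View pics/top8.png

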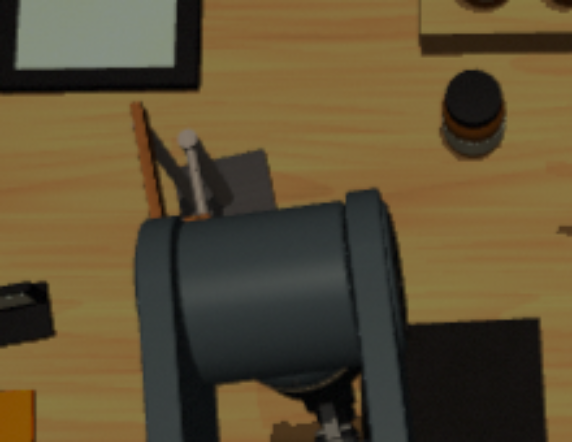

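The carrier hangs upright on the next rail. Its block is at scene crop (284,240), about 2 mm from the rail origin, with its top at 241 mm as expected, and the arm is clear. I took only one picture after letting go, so I'll compare another to check it is still, then hand in.

```bash
python3 - <<'E'
from cell import r,optics
from h import *
a=optics.get_image("scene"); r.sleep(.4); b=optics.get_image("scene")
L=lambda d:rect((lambda W:W[(np.hypot(W[...,0]-.576,W[...,1]-.2355)<.022)&(abs(W[...,2]-.241)<.004)])(cloud(d)))
print(L(a),L(b),np.abs(a["pixels"][260:380,370:430].astype(int)-b["pixels"][260:380,370:430]).mean())
o=dict(np.load("scene0.npz"))["pixels"].astype(int)
for n,(x0,x1,y0,y1) in dict(jar=(245,290,345,400),bottle=(140,180,205,265),ticket=(478,536,355,395)).items():
    print(n,np.abs(o[y0:y1,x0:x1]-b["pixels"][y0:y1,x0:x1]).mean().round(2))
r.hand_in(); print(r.current_t())
E
```

```text
(array([577. , 234.4]), array([27.6, 25.5]), 14.4, 145) (array([577.5, 234.7]), array([25.5, 25.1]), 12.0, 147) 2.4035185185185184
jar 2.84
bottle 2.66
ticket 3.16
the job is handed in; nothing more can be done
the job is handed in; nothing more can be done
```

The carrier now hangs on the grey next rail, and I handed the job in at about 31 s of the 64 s allowed.

- **First rail to mat:** I gripped the block by its y sides, lifted it 30 mm over the end stop and stood it on the mat. I lowered it until the mat took part of the weight and let go. The wrist force then read about 0 N, and the wrist camera showed the carrier upright.
- **Mat to next rail:** I took the block by its x sides, a quarter turn round, and carried it in over that rail's stop without touching anything. I lowered it until the weight passed to the rail at the expected height, let go and backed off.
- **Last checks:**
  - The block is about 2–3 mm from the rail origin and its top is at 241 mm, both as expected for hanging.
  - Two pictures 0.4 s apart differ by 0.5 mm in position. The fitted angle changed from 14.4° to 12.0°, which I put down to picture noise.
  - The jar, bottle and ticket holder look the same as at the start.
- **Check that disagreed:** the top camera's block measurement was unusable because the arm hid most of it, so the final position rests on the scene camera alone.

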